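# Click the bench supply's selector to setting 4 and switch its output on

## Task

Get the bench supply ready for the circuit board: with a fingertip, push its orange selector lever clockwise, click by click, until it rests at setting 4, the green mark (the white mark is 0), never going past it; then press the red output button all the way down and let it come back up. Only push and press, do not pinch the lever, and leave the board, the tape roll and the trimming tool where they are.

Things in the scene. Friction and masses are not known exactly. Their poses are not given: they have to be found in the camera images.
- supply: grey bench power supply lying flat, 150 (x) x 170 (y) x 60 mm, black top panel; fixed on a flat blue-grey work board (12 mm thick, also fixed, top at z = 0.012). Origin: centre of its underside; z up, x towards its far side (binding posts), y to its left. The top panel is 60 mm above the origin
- selector_axis (a point): point on the top panel on the selector's upright turning axis, 5 mm in x and 12 mm in y from the supply's centre; axes as the supply's. Seven flat marks stand round it on the panel, 58 mm out, one every 30 degrees, clockwise from above: 0 (white) to the left (+y), 3 straight to the far side (+x), 4 green, 6 to the right (-y)
- selector (a joint): angle of the orange selector lever, rad: 0 at the white mark, growing clockwise from above, pi/6 (30 degrees) a click; setting 4 is 2.094; stops just beyond 0 and 6. It starts at 0, 1 or 2 (seldom between). A spring draws it to the nearest setting from up to half a click away and holds it there: about 0.1 N m turns it over to the next, some 3 N on the blade 35 mm from the axis
- lever_blade (a point): point in the middle of the lever's blade, 34 mm from the selector axis and 17 mm above the panel; its x axis points along the blade away from the turning axis, z up. The blade is 10 mm thick and upright, reaches 51 mm from the axis, and stands from 7 to 27 mm above the panel; the round hub about the axis is 36 mm across and 25 mm high above the panel
- green_mark (a point): centre of the green mark of setting 4 on the top panel, 58 mm from the selector axis
- output (a joint): travel of the red output button, m: 0 up, 0.006 fully down (about 4 N); it springs back up
- output_top (a point): centre of the top of the red round push button, 28 mm across, in a low black housing on the panel's near right corner, 48 mm in -x and 50 mm in -y from the supply's centre
- board_dut: circuit board, 50 x 88 x 10 mm, lying loose on the work board left of the supply; origin at its underside's centre
- tape_black: black roll of tape, 72 mm across and 17 mm high, lying loose on the work board right of the supply; origin at its underside's centre
- trim_tool: yellow trimming screwdriver, 112 mm long and 9 mm thick, lying loose on the work board behind the supply (far side); origin at its underside's centre

How it is judged:
On the way, in this order (a step that is already met when the one before it is completed fails the run):
1. the lever has clicked into setting 4 (value of joint selector between 1.98 and 2.21 rad), for 0.3 s.
2. the output button is pressed down by the fingers (value of joint output above 0.0045 m and contact force between the fingers and output above 0.5 N), for 0.05 s.
At the end, for the whole second after the job is handed in: the lever rests at setting 4 (2.094 rad, within 0.11 rad) and the output button, once pressed at least 4.5 mm down, is up again (within 1.5 mm) (all of step 1 and value of joint output below 0.0015 m); the robot touches nothing.
It fails at once if the lever goes past setting 4 towards 5 (beyond 2.33 rad) (value of joint selector above 2.33 rad).
It fails at once if the button is pressed before the lever is at setting 4 (value of joint output above 0.003 m and value of joint selector below 1.9 rad).
It fails at once if the lever is pinched between the fingers (the grasp point lies in its blade) (contact force between the fingers and selector above 0.5 N and y of the grasp point in the frame of lever_blade between -0.004 and 0.004 m and x of the grasp point in the frame of lever_blade between -0.055 and 0.02 m and z of the grasp point in the frame of lever_blade below 0.025 m).
It fails at once if the board, the tape roll or the trimming tool is moved more than 20 mm or lifted (distance of any of board_dut, tape_black, trim_tool from where it was at the start of the episode above 0.02 m).
It also fails if it takes over 42 s, if anything falls off the work surface, if the arm or the gripper's body presses on something with over 40 N, if the wrist force passes 120 N, or if a joint passes its speed limit or range.

## Robot

A 6-joint arm with a two-finger parallel gripper is mounted at the origin on the work surface; the furniture and walls round the work are solid. World frame = base frame: x ahead of the robot, y to its left, z up, the work surface at z = 0. Lengths are in m, angles in rad, forces in N, time in s.
With the tool pointing down it reaches from about 0.275 to 0.725 m from the base axis. Payload 5.6 kg.
Tool frame: the origin (TCP) lies on the mounting face of the last link; the fingertips stand 173 mm ahead of it and the grasp point (between the pads) lies 155 mm ahead of it; z points along the fingers, y is the line along which they close (so a half turn about z gives the same grasp; the last joint's range is limited). The gripper opens to 85 mm and grips with 20 to 120 N. Pads are 22 mm wide; open, the fingers measure 114 mm over their backs; the gripper's body (76 mm by 85 mm) begins 54 mm behind the grasp point. The pads swing forward as they close: fully open they stand 13 mm farther back than shut.
Start: joints at [1.435, 0.255, 0.108, 0, -1.424, -0.285], TCP at [0.225, 0.502, 0.405] pointing down, gripper open.
Joint ranges: [-2.95, 2.95], [-1.21, 1.97], [-1.09, 1.5], [-2.87, 1.71], [-2.94, -0.07], [-3.05, 3.05]. Speed limits (rad/s): [2.57, 2.57, 3.14, 3.14, 3.14, 3.14].

## Interface

Orientations are given as [roll, pitch, yaw] about the fixed x, y, z axes, in that order (R = Rz(yaw) Ry(pitch) Rx(roll)).
In Python, from cell import manip gives the robot as it stands. The module is installed in compiled form; this text tells all that it offers.
- The arm moves only by the tool send_rows, never from a script. Its argument "rows" is a list of rows, each a list of 3 entries, a list of its own where there are three numbers: the closure, from -1 (fully open) to 1 (shut), then the shift along the world's x, y, z in units of 500 mm (1.0 is 500 mm), then the turn about the world's z in units of pi/2 rad (1.0 is pi/2 rad). In form: [[gripper, [x, y, z], twist], ...]. A call has 1 to 20 rows; each row is the pose to reach, as a shift and turn from the pose commanded when the call began; what a row does not reach only later rows make up. A row lasts 1/8 s, in which the tool goes at most 62.5 mm and 10.7 degrees, less where a joint would pass 70% of its speed; a pose out of reach is approached as far as the arm can. A call with a number of a shift or a turn outside -1 to 1 is refused whole. A call with a gripper value outside its range is refused whole. The fingers move at their own pace and stop on an object; the grip force is fixed at half the most. Time passes only in rows, so rows that repeat a pose let the fingers close. It gives the time, the measured TCP pose, the force, the opening and the grip force at its end, in the units of the state.
- manip.observe(): the state, without advancing time (a new reading comes with each control period).
- manip.get_image(name): name is "scene" or "top" or "wrist"; returns the picture (400x640x3 uint8, red, green, blue); there is no depth.
- manip.camera_params(name): a dict with "K" (3x3 intrinsics, pixels), "k1" (the pictures are not rectified: a ray, as slopes to the right and down, at radius r is drawn at 1 + k1 r^2 times it, then the intrinsics apply), "view" (4x4, takes a point from world to camera coordinates). Camera axes: x right, y down, z forward; pixel columns grow to the right and rows downward; lengths in m; the calibration is good to about 2 mm. A picture is of the moment at which its call begins: read the wrist's pose just before it. camera_params takes no time and is no camera call; for the wrist camera it gives the pose at the moment of the call.
- manip.job_done(): hands the job in; it is judged then, once.
The state is a dict: "time_s": time; "joints": joint angles; "joint_velocities": joint speeds; "joint_efforts": joint torques, N m; "position": TCP position; "eef_rot": TCP orientation; "ft_force": force on the tool from outside, world axes, zero at the start; "torque": the same for the moment, N m; "grip_width": finger opening in m; "grip_force": force on a finger pad.
Only numpy, scipy, OpenCV 4.12 (cv2) and the standard library are available. Lean on these libraries where they do the work, as an engineer would, in place of code of your own. Each camera call takes 0.05 s, during which the arm holds its last target. There are 200 camera calls.

## Working session

There is one attempt and no reset: what is moved stays moved. The work goes in short steps, Python scripts to look and compute and a tool call to move; the robot and the scene stay as the last step left them, time stands still between calls to the robot, and variables do not carry over. Pictures are saved under pics/ and viewed, at most 10 in all, crops included, and the job is handed in when it is done.

Besides the shell and the picture viewer there is one more tool, called after "Emit:" as name(argument=value, ...), one argument or row to a line, values as JSON. send_rows: Moves the arm, as the interface text tells. Its arguments: {"type":"object","properties":{"rows":{"type":"array","items":{"type":"array"}}},"required":["rows"]}

```bash
mkdir -p pics
cat > h.py <<'E'
import numpy as np, cv2
from cell import manip
def snap(n,f):
    p=manip.camera_params(n); im=manip.get_image(n); cv2.imwrite('pics/'+f,im[:,:,::-1]); return im,p
def ray(p,uv):
    K=np.array(p['K']);V=np.array(p['view'])
    d=np.array([(uv[0]-K[0,2])/K[0,0],(uv[1]-K[1,2])/K[1,1]]);s=d.copy()
    for _ in range(30): s=d/(1+p['k1']*(s@s))
    R=V[:3,:3]; return -R.T@V[:3,3], R.T@np.array([s[0],s[1],1])
def onz(p,uv,z):
    o,d=ray(p,uv); return o+d*(z-o[2])/d[2]
def px(p,X):
    K=np.array(p['K']);V=np.array(p['view']);c=V[:3,:3]@np.array(X)+V[:3,3];s=c[:2]/c[2]
    s=s*(1+p['k1']*(s@s)); return K[:2,:2]@s+K[:2,2]
E
python3 - <<'E'
from h import *
s=manip.observe();print(s['time_s'],s['position'],s['eef_rot'],s['ft_force'],s['grip_width'])
for n in('top','scene'):
    im,p=snap(n,n+'0.png');print(n,p['k1'],np.round(p['view'],3).tolist())
    h=cv2.cvtColor(im,cv2.COLOR_RGB2HSV)
    for c,(lo,hi) in dict(red=((0,150,80),(6,255,255)),orange=((8,150,120),(19,255,255)),green=((45,100,60),(85,255,255)),white=((0,0,200),(180,40,255))).items():
        m=cv2.inRange(h,lo,hi);k,_,st,ce=cv2.connectedComponentsWithStats(m)
        print(c,[(st[i][:5].tolist(),ce[i].round(1).tolist(),onz(p,ce[i],.072).round(3).tolist()) for i in range(1,k) if st[i][4]>25][:8])
E
```

```text
0.0 [0.22452195 0.50189518 0.40378178] [ 3.13965660e+00 -6.44123815e-05 -4.20843388e-01] [0.3346067  0.01535841 0.37551495] 0.08515643489724092
top -0.010462564532754157 [[0.012, -1.0, -0.005, -0.121], [-0.983, -0.011, -0.183, 0.635], [0.183, 0.007, -0.983, 0.845], [0.0, 0.0, 0.0, 1.0]]
red [([290, 184, 7, 9, 44], [292.7, 187.7], [0.668, -0.061, 0.072]), ([340, 237, 16, 17, 212], [347.3, 245.2], [0.562, -0.162, 0.072]), ([168, 326, 101, 74, 5980], [217.9, 366.1], [0.349, 0.062, 0.072])]
orange [([275, 171, 20, 4, 30], [282.6, 172.2], [0.697, -0.042, 0.072]), ([285, 203, 31, 32, 372], [302.9, 222.0], [0.604, -0.081, 0.072])]
green []
white [([0, 0, 190, 269, 788], [93.6, 132.5], [0.771, 0.32, 0.072]), ([285, 0, 260, 136, 16108], [426.9, 73.7], [0.897, -0.316, 0.072]), ([604, 60, 36, 64, 1088], [627.5, 96.8], [0.854, -0.701, 0.072]), ([229, 63, 19, 32, 157], [236.2, 74.7], [0.891, 0.054, 0.072]), ([256, 80, 19, 21, 46], [267.6, 92.3], [0.855, -0.008, 0.072]), ([296, 213, 25, 28, 194], [310.9, 228.6], [0.592, -0.096, 0.072]), ([278, 297, 141, 71, 5560], [346.7, 322.0], [0.426, -0.162, 0.072]), ([256, 298, 16, 18, 65], [263.0, 307.8], [0.449, -0.013, 0.072])]
scene -0.048620962428018805 [[-0.375, -0.927, -0.001, 0.133], [-0.473, 0.193, -0.859, 0.409], [0.797, -0.322, -0.511, 0.342], [0.0, 0.0, 0.0, 1.0]]
red [([349, 207, 14, 10, 119], [355.5, 211.5], [0.583, -0.176, 0.072]), ([233, 303, 125, 97, 9659], [290.0, 356.6], [0.29, 0.072, 0.072]), ([167, 369, 52, 27, 63], [192.5, 382.0], [0.3, 0.202, 0.072])]
orange [([296, 202, 30, 18, 216], [315.0, 208.4], [0.629, -0.098, 0.072])]
green []
white [([270, 138, 124, 62, 2820], [340.1, 168.3], [0.788, -0.233, 0.072]), ([320, 253, 113, 60, 2850], [384.9, 282.4], [0.366, -0.123, 0.072])]
```

View pics/top0.png

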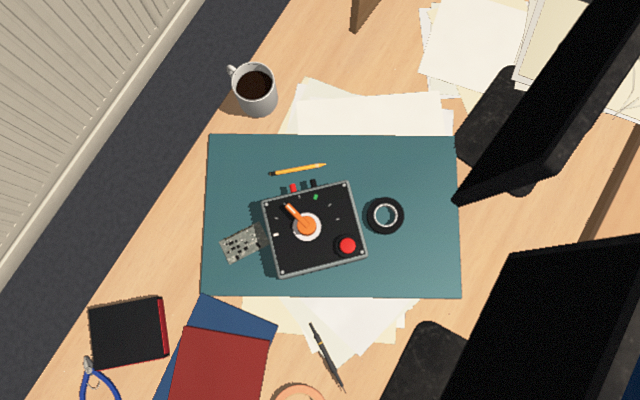

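View pics/scene0.png

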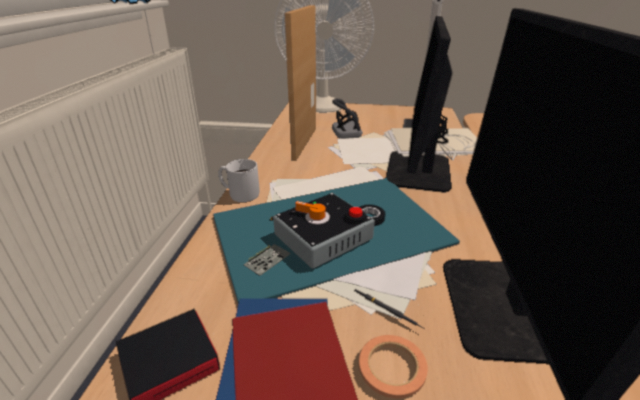

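The top view shows the hub at about (307,226), the lever tip at (286,205), the green mark at (316,197), the white mark at (276,234) and the button at (347,245). The lever looks to be at setting 2. The next step is working out the pose.

Run:
```python
from h import *
p=manip.camera_params('top');z=.072
im=cv2.imread('pics/top0.png')[:,:,::-1]
P=lambda u,z=z:onz(p,u,z)[:2]
c=[P(u) for u in((263,200),(347,182),(367,258),(280,277))]
print(np.round(c,3),np.mean(c,0), [np.linalg.norm(c[i]-c[i-1]) for i in range(4)])
g,w,b=P((316,197)),P((276,234)),P((347.3,245.2),.09)
# supply frame points
S=np.array([[5+58*np.cos(-np.pi/6),12+58*np.sin(-np.pi/6)],[5,70],[-48,-50]])/1000
W=np.array([g,w,b]);A=S-S.mean(0);B=W-W.mean(0)
th=np.arctan2((A[:,0]*B[:,1]-A[:,1]*B[:,0]).sum(),(A*B).sum());R=np.array([[np.cos(th),-np.sin(th)],[np.sin(th),np.cos(th)]])
t=W.mean(0)-R@S.mean(0);print('yaw',np.degrees(th),'c',t,'res',W-(S@R.T+t))
ax=R@[.005,.012]+t;tip=P((286,205),.099);print('axis',ax,tip-ax,'hubpix',px(p,[*ax,.097]),'lever set',(90-np.degrees(np.arctan2(*(R.T@(tip-ax))[::-1])))/30)
print(manip.camera_params('wrist')['view'].round(3).tolist(),manip.observe()['position'])
```

```text
[[ 0.644 -0.007]
 [ 0.68  -0.162]
 [ 0.539 -0.198]
 [ 0.504 -0.042]] [ 0.59155227 -0.10214507] [np.float64(0.1445934437151707), np.float64(0.1588852598607266), np.float64(0.14487993147691308), np.float64(0.15998293123394772)]
yaw 14.473653784439435 c [ 0.59351575 -0.10157882] res [[-0.00072886 -0.00028513]
 [ 0.00010374 -0.00011806]
 [ 0.00062512  0.0004032 ]]
axis [ 0.59535785 -0.08871   ] [0.03445248 0.0370089 ] hubpix [306.44390761 224.5224648 ] lever set 1.9141620638376182
[[-0.408, -0.913, 0.003, 0.549], [-0.869, 0.389, 0.305, -0.04], [-0.28, 0.122, -0.952, 0.38], [0.0, 0.0, 0.0, 1.0]] [0.22454792 0.50191192 0.4038977 ]
```

Supply pose fits to within 1 mm: yaw 14.5°, axis at (0.595, -0.089), lever at setting 2. I'll move beside the lever, on its counterclockwise side, with the fingers shut.

Emit:
send_rows(
  rows=[
    [1,[0.68,-0.99,-0.06],-0.238],
    [1,[0.68,-0.99,-0.06],-0.238],
    [1,[0.68,-0.99,-0.06],-0.238],
    [1,[0.68,-0.99,-0.06],-0.238],
    [1,[0.68,-0.99,-0.06],-0.238],
    [1,[0.68,-0.99,-0.06],-0.238],
    [1,[0.68,-0.99,-0.06],-0.238],
    [1,[0.68,-0.99,-0.06],-0.238],
    [1,[0.68,-0.99,-0.06],-0.238],
    [1,[0.68,-0.99,-0.06],-0.238],
    [1,[0.68,-0.99,-0.06],-0.238],
    [1,[0.68,-0.99,-0.06],-0.238],
    [1,[0.68,-0.99,-0.06],-0.238],
  ],
)

```text
time_s: 1.72
position: [0.5642, 0.0079, 0.3749]
eef_rot: [-3.141, 0.0, -0.793]
ft_force: [1.1, -0.7, -0.1]
grip_width: 0.0002
grip_force: 0.0
```

Run:
```python
from h import *
s=manip.observe();print(s['time_s'],s['position'],s['eef_rot'],s['ft_force'],s['grip_width'],s['joints'])
im,p=snap('wrist','w1.png')
t=np.radians(14.5);R=np.array([[np.cos(t),-np.sin(t)],[np.sin(t),np.cos(t)]]);c=np.array([.5935,-.1016])
for n,q,z in(('axis',(5,12),.097),('green',(5+58*np.cos(np.pi/6),12-29),.072),('btn',(-48,-50),.09)):print(n,px(p,[*(c+R@np.array(q)/1000),z]))
x=s['position'];print('tip',px(p,[x[0],x[1],x[2]-.173]))
```

```text
1.725 [0.56420417 0.00788075 0.37491151] [-3.14123244e+00  4.64596620e-05 -7.93315429e-01] [ 1.14632675 -0.67782067 -0.09330007] 0.00022450379199224875 [ 2.91062441e-01  2.93370148e-01  8.47516314e-02 -2.14111642e-04
 -1.36188110e+00  4.86462823e-01]
axis [371.54024753  93.90443277]
green [336.27143769  33.01983199]
btn [465.50975294  58.7219212 ]
tip [316.88078648 252.30780555]
```

View pics/w1.png

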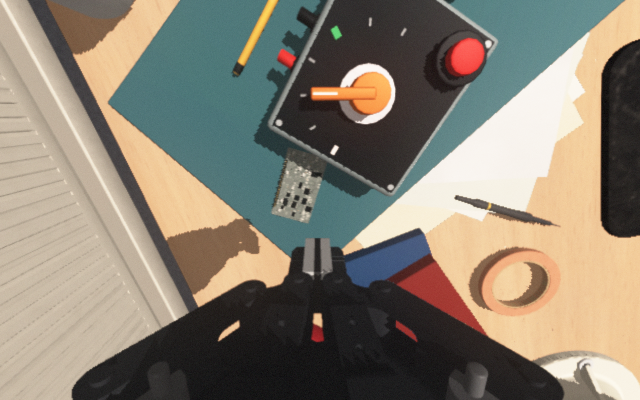

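The wrist view matches the predictions: hub at (371,94), green mark at (336,33), button at (465,58), and the lever parallel to the image rows at setting 2. I'll go down beside the blade.

Emit:
send_rows(
  rows=[
    [1,[0.052,-0.078,0],0],
    [1,[0.052,-0.078,-0.1],0],
    [1,[0.052,-0.078,-0.2],0],
    [1,[0.052,-0.078,-0.226],0],
    [1,[0.052,-0.078,-0.234],0],
    [1,[0.052,-0.078,-0.234],0],
  ],
)

```text
time_s: 2.52
position: [0.5913, -0.0316, 0.2597]
eef_rot: [-3.139, -0.002, -0.794]
ft_force: [0.4, 0.3, -0.1]
grip_width: 0.0002
grip_force: 0.0
```

Run:
```python
from h import *
s=manip.observe();print(s['time_s'],s['position'],s['eef_rot'],s['ft_force'])
im,p=snap('wrist','w2.png');im2,p2=snap('scene','s2.png')
cv2.imwrite('pics/c2.png',cv2.resize(np.hstack([im2[150:270,230:430],im[60:260:1,160:480][::1][:120]]) ,None,fx=1.5,fy=1.5)[:,:,::-1])
a=cv2.resize(im2[150:270,240:400],(800,600))[:,:,::-1];cv2.imwrite('pics/s2c.png',a)
x=s['position']
for h in(.173,.186):print(px(p2,[x[0],x[1],x[2]-h]),(px(p2,[x[0],x[1],x[2]-h])-[240,150])*5)
```

```text
2.525 [ 0.5913348 -0.0316256  0.2597036] [-3.13918968e+00 -2.29387985e-03 -7.93827441e-01] [ 0.43511051  0.27262911 -0.06059   ]
[291.84161791 217.93821817] [259.20808955 339.69109083]
[292.0948639  223.05873896] [260.47431948 365.29369478]
```

View pics/s2c.png

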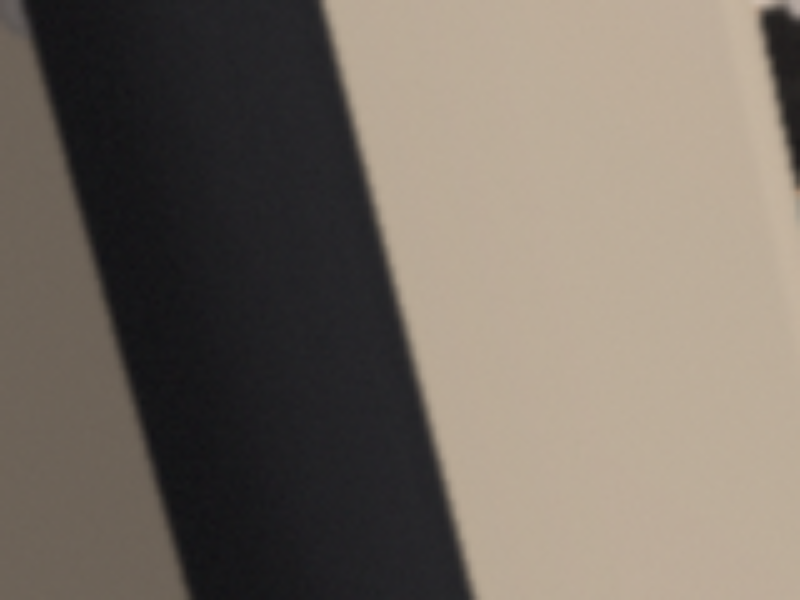

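View pics/w2.png

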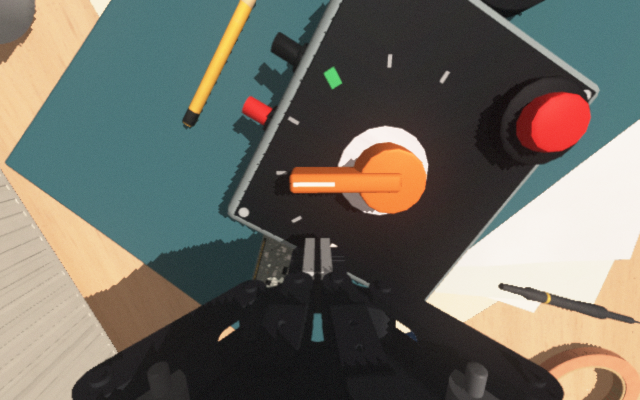

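The wrist view shows the fingertips at about (317,240), alongside the blade (x 290–390) and clear of it. The scene camera is blocked by the arm. I'll work out the arc waypoints.

```bash
cat > arc.py <<'E'
import sys;from h import *
s=manip.observe();p0=s['position'];y0=s['eef_rot'][2]
ax=np.array([.5954,-.0887]);r=.037
for a in sys.argv[1:]:
    k,d=map(float,a.split(','));f=np.radians(104.5-30*k);u=np.array([np.cos(f),np.sin(f)]);n=np.array([-u[1],u[0]])
    q=ax+r*u+d*n;print(k,d,((q-p0[:2])/.5).round(3),round((f-np.pi/2-y0)/(np.pi/2),3))
E
python3 arc.py 2,.024 2,.016 2.2,.016 2.4,.016 2.6,.016 2.8,.016 3,.016
```

```text
2.0 0.024 [ 0.027 -0.028] 0.0
2.0 0.016 [ 0.039 -0.039] 0.0
2.2 0.016 [ 0.046 -0.043] -0.067
2.4 0.016 [ 0.053 -0.047] -0.133
2.6 0.016 [ 0.06  -0.052] -0.2
2.8 0.016 [ 0.066 -0.058] -0.267
3.0 0.016 [ 0.072 -0.064] -0.333
```

Emit:
send_rows(
  rows=[
    [1,[0.014,-0.014,0],0],
    [1,[0.027,-0.028,0],0],
    [1,[0.033,-0.034,0],0],
    [1,[0.039,-0.039,0],0],
    [1,[0.043,-0.041,0],-0.033],
    [1,[0.046,-0.043,0],-0.067],
    [1,[0.05,-0.045,0],-0.1],
    [1,[0.053,-0.047,0],-0.133],
    [1,[0.057,-0.05,0],-0.167],
    [1,[0.06,-0.052,0],-0.2],
    [1,[0.063,-0.055,0],-0.233],
    [1,[0.063,-0.055,0],-0.233],
    [1,[0.063,-0.055,0],-0.233],
  ],
)

```text
time_s: 4.25
position: [0.6221, -0.0596, 0.2576]
eef_rot: [3.141, -0.0, -1.16]
ft_force: [-0.3, 0.4, 0.1]
grip_width: -0.0001
grip_force: 0.0
```

```bash
cat > lev.py <<'E'
import sys;from h import *
s=manip.observe();print(s['time_s'],s['position'].round(4),s['eef_rot'][2],s['ft_force'])
im,p=snap('wrist',sys.argv[1])
m=cv2.inRange(cv2.cvtColor(im,cv2.COLOR_RGB2HSV),(8,150,110),(19,255,255))
v,u=np.nonzero(m);P=np.array([onz(p,q,.098)[:2] for q in zip(u,v)])-[.5954,-.0887]
r=np.hypot(*P.T);w=P[(r>.028)&(r<.052)];a=np.degrees(np.arctan2(*w.mean(0)[::-1]));print(len(w),'setting',(104.5-a)/30)
E
python3 lev.py w3.png; python3 arc.py 2.8,.016 3,.016 3.2,.016 3.4,.016 3.6,.016
```

```text
4.25 [ 0.6221 -0.0596  0.2576] -1.1597066811033652 [-0.27344761  0.40531894  0.05558719]
1122 setting 2.934512030960364
2.8 0.016 [ 0.005 -0.002] -0.034
3.0 0.016 [ 0.01  -0.009] -0.1
3.2 0.016 [ 0.015 -0.016] -0.167
3.4 0.016 [ 0.019 -0.023] -0.234
3.6 0.016 [ 0.022 -0.031] -0.3
```

View pics/w3.png

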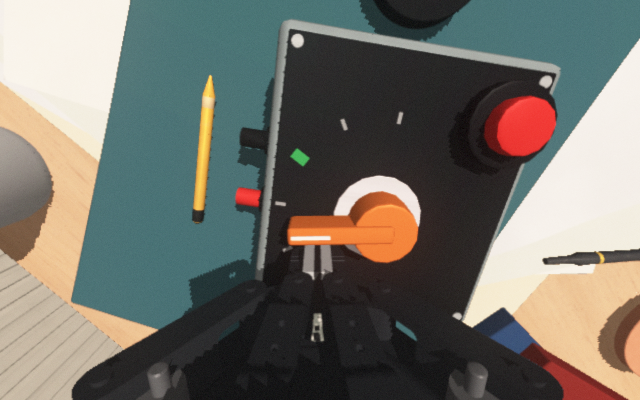

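The lever has clicked to about 3: blade at (290–390,230), green mark at (300,157). Now the second click, with the same motion.

Emit:
send_rows(
  rows=[
    [1,[0.005,-0.002,0],-0.034],
    [1,[0.008,-0.006,0],-0.067],
    [1,[0.01,-0.009,0],-0.1],
    [1,[0.013,-0.013,0],-0.133],
    [1,[0.015,-0.016,0],-0.167],
    [1,[0.017,-0.02,0],-0.2],
    [1,[0.019,-0.023,0],-0.234],
    [1,[0.02,-0.027,0],-0.267],
    [1,[0.022,-0.031,0],-0.3],
    [1,[0.022,-0.031,0],-0.3],
    [1,[0.022,-0.031,0],-0.3],
  ],
)

```text
time_s: 5.68
position: [0.6331, -0.075, 0.2577]
eef_rot: [3.141, -0.0, -1.631]
ft_force: [-0.3, -0.6, 0.8]
grip_width: 0.0001
grip_force: 0.0
```

```bash
python3 lev.py w4.png; python3 arc.py 3.7,.016 3.8,.016 3.6,.045
```

```text
5.675 [ 0.6331 -0.075   0.2577] -1.6307384773269369 [-0.34511056 -0.58248301  0.76362022]
1141 setting 3.846180011861405
3.7 0.016 [ 0.002 -0.004] -0.034
3.8 0.016 [ 0.003 -0.008] -0.067
3.6 0.045 [0.004 0.058] -0.001
```

The reading is 3.85. The same measurement read 1.91 at setting 2 and 2.93 at 3, so this is setting 4. Next I back off and lift.

Emit:
send_rows(
  rows=[
    [1,[0,0.03,0],0],
    [1,[0,0.06,0],0],
    [1,[0,0.06,0.06],0],
    [1,[0,0.06,0.14],0],
    [1,[-0.05,0.0,0.16],0],
    [1,[-0.1,-0.06,0.16],0],
    [1,[-0.1,-0.06,0.16],0],
  ],
)

```text
time_s: 6.6
position: [0.5819, -0.1056, 0.3385]
eef_rot: [-3.141, 0.0, -1.633]
ft_force: [-0.5, 0.2, 0.2]
grip_width: 0.0002
grip_force: 0.0
```

```bash
python3 lev.py w5.png
python3 - <<'E'
from h import *
def red(im,p,roi=None):
    h=cv2.cvtColor(im,cv2.COLOR_RGB2HSV);m=cv2.inRange(h,(0,150,60),(6,255,255))|cv2.inRange(h,(174,150,60),(180,255,255))
    k,_,st,ce=cv2.connectedComponentsWithStats(m);return [(st[i].tolist(),ce[i]) for i in range(1,k) if st[i][4]>60]
im=manip.get_image('wrist');p=manip.camera_params('wrist');R=red(im,p);print(R)
pt=manip.camera_params('top');o2,d2=ray(pt,(347.3,245.2))
for st,c in R:
    o,d=ray(p,c);A=np.c_[d,-d2];k=np.linalg.lstsq(A,o2-o,rcond=None)[0];print(c,(o+d*k[0]).round(4),(o2+d2*k[1]).round(4))
E
```

```text
6.6 [ 0.5819 -0.1056  0.3385] -1.6329720293898053 [-0.45954247  0.17079433  0.2213975 ]
419 setting 3.845943546936824
[([323, 117, 37, 38, 1088], array([340.70955882, 135.63327206])), ([224, 234, 14, 12, 131], array([230.30534351, 239.70992366])), ([467, 247, 173, 137, 18190], array([564.16531061, 311.9626718 ]))]
[340.70955882 135.63327206] [ 0.5607 -0.162   0.084 ] [ 0.5608 -0.1619  0.084 ]
[230.30534351 239.70992366] [ 0.5837 -0.1751  0.2915] [ 0.5398 -0.1521  0.2858]
[564.16531061 311.9626718 ] [ 0.5428 -0.1509  0.2716] [ 0.5412 -0.1528  0.2715]
```

View pics/w5.png

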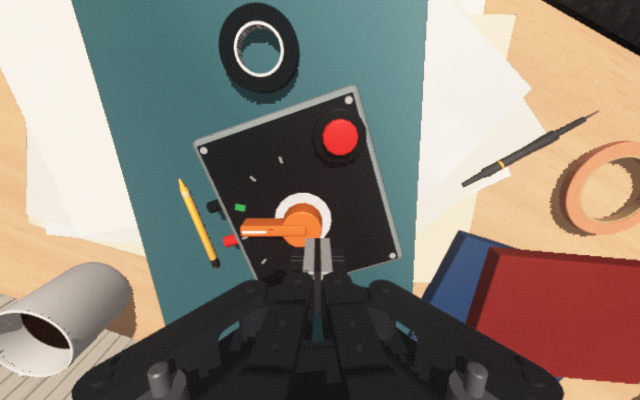

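The button top triangulates to (0.561, -0.162, 0.084). In the picture the blade runs at about (243–320,230) and the green mark is at (240,208). The fingers hide part of the blade, so I'll step back to confirm the lever angle.

Emit:
send_rows(
  rows=[
    [1,[0,0.1,0],0],
    [1,[0,0.2,0],0],
    [1,[0,0.2,0],0],
    [1,[0,0.2,0],0],
  ],
)

```text
time_s: 7.2
position: [0.5834, -0.004, 0.3374]
eef_rot: [3.141, -0.0, -1.63]
ft_force: [-0.5, 0.6, -0.7]
grip_width: 0.0001
grip_force: 0.0
```

```bash
python3 lev.py w6.png
python3 - <<'E'
from h import *
p=manip.camera_params('wrist');im=cv2.imread('pics/w6.png')[:,:,::-1];h=cv2.cvtColor(im,cv2.COLOR_RGB2HSV)
def blob(lo,hi,z,near=None):
    m=cv2.inRange(h,lo,hi);v,u=np.nonzero(m);P=np.array([onz(p,q,z)[:2] for q in zip(u,v)]);return P
g=blob((45,90,50),(85,255,255),.072);print('green',g.mean(0),len(g))
# hub top circle from orange, blade axis from far half
P=blob((8,150,110),(19,255,255),.098);ax=np.array([.5954,-.0887]);P=P[np.hypot(*(P-ax).T)<.07];r=np.hypot(*(P-ax).T)
b=P[(r>.024)];c=b-b.mean(0);w=np.linalg.svd(c,full_matrices=0)[2][0];w*=np.sign(w[0]);print('blade dir',np.degrees(np.arctan2(w[1],w[0])),'rmax',r.max())
hh=P[(r<.03)];print('hub',cv2.minEnclosingCircle((P[((P-ax)@w)<.01]*1000).astype(np.float32)))
d=g.mean(0)-ax;print('green dir',np.degrees(np.arctan2(d[1],d[0])),np.hypot(*d))
x,y,ww,hhh=200,60,240,180
cv2.imwrite('pics/w6c.png',cv2.resize(im[:300,150:500],(700,600))[:,:,::-1])
E
```

```text
7.2 [ 0.5834 -0.004   0.3374] -1.6301439073450938 [-0.48116456  0.59357563 -0.66161852]
347 setting 3.6115044558819642
green [ 0.6514836  -0.10364487] 123
blade dir -3.1810228937074836 rmax 0.05122522379890986
hub ((595.0576782226562, -89.45191955566406), 16.348711013793945)
green dir -14.921156536979012 0.058040666029954925
```

View pics/w6c.png

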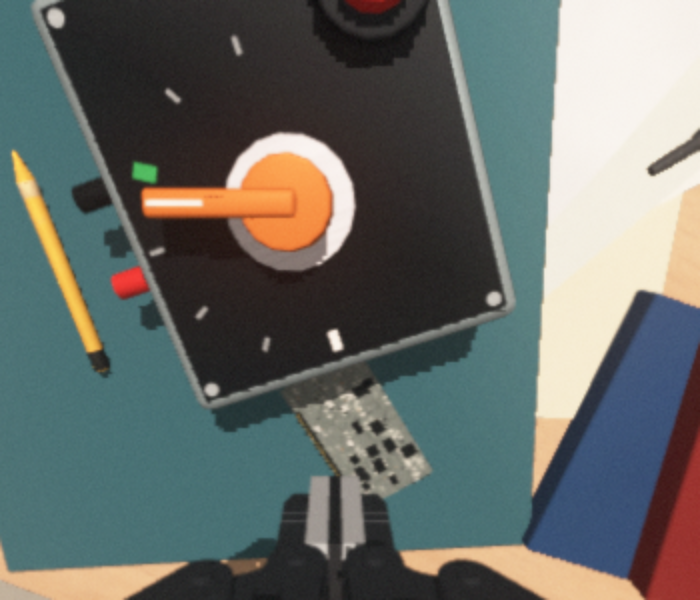

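Correction: the hub at (595,-89) and the green mark's direction of -14.9° confirm the axis. But the blade points at -3.2°, which is setting 3.6, so friction is holding it short of the click. I'll push it the rest of the way.

```bash
cat > dirn.py <<'E'
import sys;from h import *
s=manip.observe();p=manip.camera_params('wrist');im,_=snap('wrist',sys.argv[1]);h=cv2.cvtColor(im,cv2.COLOR_RGB2HSV)
m=cv2.inRange(h,(8,150,110),(19,255,255));v,u=np.nonzero(m);P=np.array([onz(p,q,.098)[:2] for q in zip(u,v)]);ax=np.array([.5954,-.0887]);r=np.hypot(*(P-ax).T)
b=P[(r>.021)&(r<.055)];w=np.linalg.svd(b-b.mean(0),full_matrices=0)[2][0];w*=np.sign(w[0]);print(s['time_s'],s['position'].round(4),s['ft_force'].round(1),'setting',(104.5-np.degrees(np.arctan2(w[1],w[0])))/30)
E
python3 dirn.py w7.png;python3 arc.py 3.6,.04 3.6,.024 3.6,.016 3.7,.016 3.8,.016 3.9,.016 4,.016
```

```text
7.25 [ 0.5834 -0.0047  0.3375] [ 0.3 -0.3 -0.6] setting 3.5897719816207787
3.6 0.04 [ 0.103 -0.092] 0.0
3.6 0.024 [ 0.101 -0.124] 0.0
3.6 0.016 [ 0.1  -0.14] 0.0
3.7 0.016 [ 0.101 -0.144] -0.033
3.8 0.016 [ 0.102 -0.148] -0.067
3.9 0.016 [ 0.103 -0.152] -0.1
4.0 0.016 [ 0.104 -0.156] -0.133
```

Emit:
send_rows(
  rows=[
    [1,[0.05,-0.04,0],0],
    [1,[0.103,-0.085,0],0],
    [1,[0.103,-0.085,-0.08],0],
    [1,[0.103,-0.085,-0.16],0],
    [1,[0.102,-0.11,-0.16],0],
    [1,[0.101,-0.124,-0.16],0],
    [1,[0.1,-0.134,-0.16],0],
    [1,[0.1,-0.14,-0.16],0],
    [1,[0.101,-0.144,-0.16],-0.033],
    [1,[0.102,-0.148,-0.16],-0.067],
    [1,[0.102,-0.15,-0.16],-0.083],
    [1,[0.102,-0.15,-0.16],-0.083],
    [1,[0.102,-0.15,-0.16],-0.083],
  ],
)

```text
time_s: 8.93
position: [0.6341, -0.0799, 0.2578]
eef_rot: [-3.141, 0.0, -1.762]
ft_force: [0.1, 0.1, 0.5]
grip_width: 0.0001
grip_force: 0.0
```

```bash
python3 dirn.py w8.png;python3 arc.py 3.9,.016 4,.016 4.05,.016
```

```text
8.925 [ 0.6341 -0.0799  0.2578] [0.1 0.1 0.5] setting 3.2424410771124874
3.9 0.016 [ 0.002 -0.002] -0.017
4.0 0.016 [ 0.002 -0.007] -0.051
4.05 0.016 [ 0.003 -0.009] -0.067
```

View pics/w8.png

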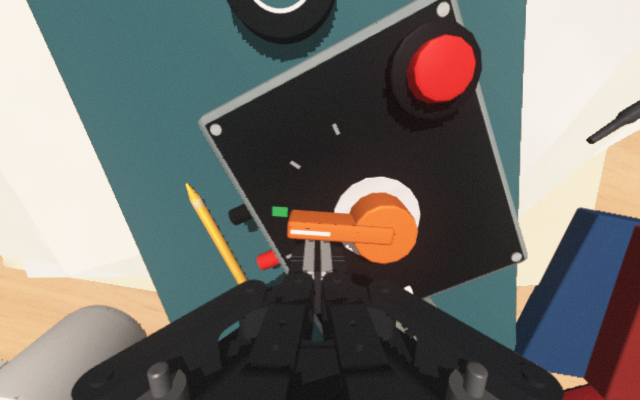

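```bash
cat > stripe.py <<'E'
import sys;from h import *
s=manip.observe();p=manip.camera_params('wrist');im,_=snap('wrist',sys.argv[1]);h=cv2.cvtColor(im,cv2.COLOR_RGB2HSV)
m=cv2.inRange(h,(0,0,190),(40,110,255));v,u=np.nonzero(m);P=np.array([onz(p,q,.099)[:2] for q in zip(u,v)])-[.5954,-.0887]
o=cv2.dilate(cv2.inRange(h,(8,150,110),(19,255,255)),np.ones((5,5)))[v,u]>0
r=np.hypot(*P.T);b=P[o&(r>.024)&(r<.053)];w=np.linalg.svd(b-b.mean(0),full_matrices=0)[2][0];w*=np.sign(w[0]);c=b.mean(0)
S=lambda w:round((104.5-np.degrees(np.arctan2(w[1],w[0])))/30,3)
print(s['time_s'],s['position'].round(4),s['ft_force'].round(1),len(b),np.hypot(*c),'by dir',S(w),'by pos',S(c))
E
python3 stripe.py w9.png
```

```text
8.975 [ 0.6341 -0.0799  0.2578] [-0.2 -0.7  0.2] 278 0.029328492944393544 by dir 2.789 by pos 4.671
```

```bash
sed -i 's/(r>.024)&(r<.053)/(r>.0315)\&(r<.053)/' stripe.py; python3 stripe.py w10.png
python3 - <<'E'
from h import *
p=manip.camera_params('wrist');a=[onz(p,q,.099)[:2]-[.5954,-.0887] for q in((292,232),(330,234),(393,236))]
for w in a+[a[0]-a[2]]:print(w.round(4),(104.5-np.degrees(np.arctan2(w[1],w[0])))/30)
E
```

```text
9.025 [ 0.6341 -0.0799  0.2577] [-0.1 -0.2 -0.3] 123 0.0408806945917887 by dir 3.976 by pos 4.008
[ 0.047  -0.0128] 3.990089784747875
[ 0.0284 -0.0081] 4.011749696970863
[-0.0027 -0.001 ] 8.833401436948929
[ 0.0497 -0.0118] 3.928640972475139
```

By its white stripe, the blade now reads 3.98–4.01, at the click. I'll back off, lift and recheck untouched.

Emit:
send_rows(
  rows=[
    [1,[0.01,0.03,0],0],
    [1,[0.015,0.07,0],0],
    [1,[0.015,0.09,0.06],0],
    [1,[0.0,0.12,0.14],0],
    [1,[-0.05,0.14,0.16],0],
    [1,[-0.1,0.15,0.16],0],
    [1,[-0.1,0.15,0.16],0],
    [1,[-0.1,0.15,0.16],0],
  ],
)

```text
time_s: 10.07
position: [0.5845, -0.0042, 0.3377]
eef_rot: [-3.141, 0.0, -1.761]
ft_force: [0.5, -0.2, 0.2]
grip_width: -0.0001
grip_force: 0.0
```

```bash
python3 stripe.py w11.png; python3 dirn.py w12.png
python3 - <<'E'
import cv2
im=cv2.imread('pics/w11.png');cv2.imwrite('pics/w11c.png',cv2.resize(im[:300,150:500],(700,600)))
E
```

```text
10.075 [ 0.5845 -0.0042  0.3377] [ 0.5 -0.2  0.2] 97 0.040417577134752004 by dir 3.981 by pos 4.003
10.125 [ 0.5846 -0.0044  0.3375] [-0.4  0.3  0.5] setting 3.9995554349909486
```

View pics/w11c.png

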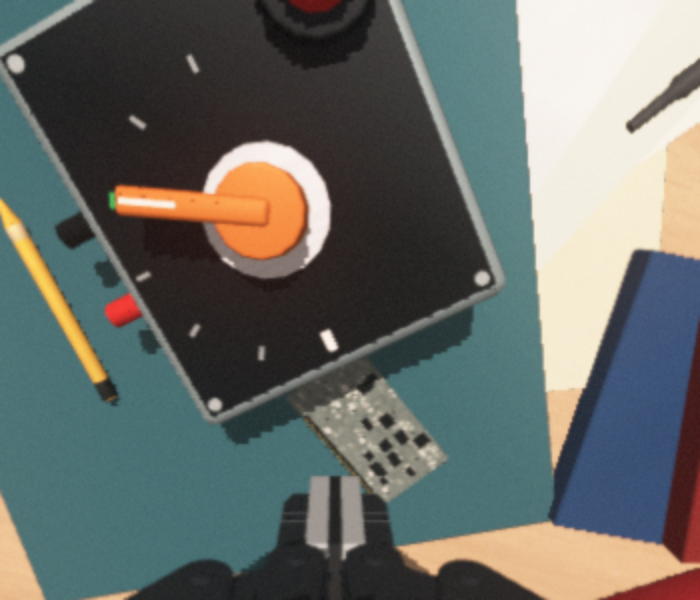

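Confirmed: untouched, the lever rests at 4.00, with its tip on the green mark at crop (112,200). Next, over to the button and down to just above it.

Emit:
send_rows(
  rows=[
    [1,[-0.02,-0.1,0],0],
    [1,[-0.035,-0.2,0],0],
    [1,[-0.048,-0.316,0],0],
    [1,[-0.048,-0.316,0],0],
    [1,[-0.048,-0.316,-0.07],0],
    [1,[-0.048,-0.316,-0.13],0],
    [1,[-0.048,-0.316,-0.14],0],
    [1,[-0.048,-0.316,-0.15],0],
    [1,[-0.048,-0.316,-0.15],0],
  ],
)

```text
time_s: 11.3
position: [0.5605, -0.1628, 0.2637]
eef_rot: [-3.14, -0.0, -1.762]
ft_force: [-1.4, 0.7, 1.8]
grip_width: -0.0003
grip_force: 1.4
```

Emit:
send_rows(
  rows=[
    [1,[0,0,-0.006],0],
    [1,[0,0,-0.012],0],
    [1,[0,0,-0.016],0],
    [1,[0,0,-0.016],0],
  ],
)

```text
time_s: 11.8
position: [0.5603, -0.1628, 0.2609]
eef_rot: [-3.136, -0.001, -1.761]
ft_force: [-12.3, 6.5, 32.8]
grip_width: -0.0
grip_force: 16.3
```

32.8 N upward suggests the button is bottomed. I'll check by where the visible edge of the red cap appears.

```bash
cat > btn.py <<'E'
from h import *
s=manip.observe();print(s['time_s'],s['position'].round(4),s['ft_force'].round(1))
p=manip.camera_params('wrist');im=manip.get_image('wrist');h=cv2.cvtColor(im,cv2.COLOR_RGB2HSV)
m=cv2.inRange(h,(0,150,60),(6,255,255))|cv2.inRange(h,(174,150,60),(180,255,255))
k,l,st,ce=cv2.connectedComponentsWithStats(m)
c=np.array([.5602,-.1622]);
for z in(.084,.081,.078):
    E=np.array([px(p,[*(c+.014*np.array([np.cos(a),np.sin(a)])),z]) for a in np.linspace(0,6.28,60)]);print(z,E.min(0).round(1),E.max(0).round(1))
print([(st[i].tolist()) for i in range(1,k) if st[i][4]>30])
E
python3 btn.py
```

```text
11.8 [ 0.5603 -0.1628  0.2609] [-12.3   6.5  32.8]
0.084 [294.6 228.7] [342.1 271.3]
0.081 [295.  226.6] [341.7 268.6]
0.078 [295.4 224.6] [341.3 266. ]
[[295, 228, 47, 21, 451], [526, 322, 114, 78, 7525]]
```

Emit:
send_rows(
  rows=[
    [1,[0,0,0.02],0],
    [1,[0,0,0.04],0],
    [1,[0,0,0.04],0],
  ],
)

```text
time_s: 12.22
position: [0.5605, -0.1631, 0.2752]
eef_rot: [-3.14, 0.0, -1.762]
ft_force: [0.6, -0.1, -0.9]
grip_width: 0.0005
grip_force: 0.0
```

```bash
python3 btn.py
```

```text
12.225 [ 0.5605 -0.1631  0.2752] [ 0.6 -0.1 -0.9]
0.084 [295.6 219.4] [339.4 259.1]
0.081 [295.9 217.6] [339.1 256.8]
0.078 [296.3 215.9] [338.7 254.6]
[[294, 219, 46, 29, 831], [513, 309, 127, 91, 9495]]
```

The cap's edge barely shifts relative to prediction, so I can't tell whether it travelled. I'll step down slowly and record force against height.

Emit:
send_rows(
  rows=[
    [1,[0,0,-0.01],0],
    [1,[0,0,-0.016],0],
    [1,[0,0,-0.016],0],
    [1,[0,0,-0.016],0],
  ],
)

```text
time_s: 12.78
position: [0.56, -0.163, 0.2666]
eef_rot: [3.141, -0.0, -1.762]
ft_force: [-2.1, 0.5, 1.3]
grip_width: 0.0001
grip_force: 0.7
```

Emit:
send_rows(
  rows=[
    [1,[0,0,-0.004],0],
    [1,[0,0,-0.004],0],
    [1,[0,0,-0.004],0],
  ],
)

```text
time_s: 13.15
position: [0.5601, -0.163, 0.2648]
eef_rot: [-3.141, -0.0, -1.762]
ft_force: [-0.9, -0.3, 1.9]
grip_width: -0.0002
grip_force: 1.1
```

Emit:
send_rows(
  rows=[
    [1,[0,0,-0.004],0],
    [1,[0,0,-0.004],0],
    [1,[0,0,-0.004],0],
  ],
)

```text
time_s: 13.52
position: [0.5602, -0.163, 0.2628]
eef_rot: [-3.141, -0.0, -1.762]
ft_force: [-2.0, 0.7, 2.5]
grip_width: -0.0002
grip_force: 1.6
```

Emit:
send_rows(
  rows=[
    [1,[0,0,-0.004],0],
    [1,[0,0,-0.004],0],
    [1,[0,0,-0.004],0],
  ],
)

```text
time_s: 13.9
position: [0.5601, -0.163, 0.2615]
eef_rot: [-3.141, -0.0, -1.762]
ft_force: [-3.5, 1.1, 6.9]
grip_width: -0.0
grip_force: 3.8
```

```bash
python3 btn.py
```

```text
13.9 [ 0.5601 -0.163   0.2615] [-3.5  1.1  6.9]
0.084 [293.  228.6] [340.4 271. ]
0.081 [293.4 226.5] [340.  268.3]
0.078 [293.8 224.5] [339.6 265.7]
[[293, 228, 47, 22, 464], [523, 320, 117, 80, 7812]]
```

Force rises softly from 0.2666 to 0.2628, then hits a hard stop at about 0.2618, which looks like a spring and then its end stop. Finding the contact onset on the way up gives the travel.

Emit:
send_rows(
  rows=[
    [1,[0,0,0.012],0],
    [1,[0,0,0.012],0],
    [1,[0,0,0.012],0],
  ],
)

```text
time_s: 14.32
position: [0.5604, -0.163, 0.2666]
eef_rot: [-3.141, 0.0, -1.762]
ft_force: [0.8, -0.0, 1.6]
grip_width: -0.0002
grip_force: 0.7
```

Emit:
send_rows(
  rows=[
    [1,[0,0,0.002],0],
    [1,[0,0,0.002],0],
  ],
)

```text
time_s: 14.58
position: [0.5601, -0.1629, 0.2675]
eef_rot: [3.141, 0.0, -1.762]
ft_force: [0.5, 0.5, 1.2]
grip_width: 0.0001
grip_force: 0.5
```

Emit:
send_rows(
  rows=[
    [1,[0,0,0.003],0],
    [1,[0,0,0.003],0],
  ],
)

```text
time_s: 14.82
position: [0.56, -0.1629, 0.269]
eef_rot: [3.141, 0.0, -1.762]
ft_force: [1.4, 0.4, 1.0]
grip_width: -0.0001
grip_force: 0.0
```

Emit:
send_rows(
  rows=[
    [1,[0,0,0.003],0],
    [1,[0,0,0.003],0],
  ],
)

```text
time_s: 15.08
position: [0.5601, -0.163, 0.2708]
eef_rot: [-3.141, 0.0, -1.762]
ft_force: [0.4, 0.0, -0.7]
grip_width: -0.0001
grip_force: 0.0
```

Contact onset is at about 0.268 and the stop at about 0.2615, so the full ~6 mm of travel was made and released. Now I retreat and check the lever one last time.

Emit:
send_rows(
  rows=[
    [1,[0,0,0.07],0],
    [1,[0,0,0.134],0],
    [1,[0.02,0.1,0.134],0],
    [1,[0.035,0.2,0.134],0],
    [1,[0.048,0.318,0.134],0],
    [1,[0.048,0.318,0.134],0],
    [1,[0.048,0.318,0.134],0],
    [1,[0.048,0.318,0.134],0],
  ],
)

```text
time_s: 16.08
position: [0.584, -0.005, 0.3377]
eef_rot: [3.142, -0.0, -1.764]
ft_force: [0.2, -0.9, 0.8]
grip_width: 0.0002
grip_force: 0.0
```

```bash
python3 stripe.py w13.png; python3 dirn.py w14.png; python3 -c "
from cell import manip
print(manip.job_done())"
```

```text
16.075 [ 0.584  -0.005   0.3377] [ 0.2 -0.9  0.8] 94 0.040757058447857195 by dir 4.01 by pos 4.002
16.125 [ 0.584  -0.0051  0.3377] [ 0.8 -0.6 -0.1] setting 3.9754964858215245
the job is handed in; nothing more can be done
None
```

The job is handed in at about 16 s: the lever measures about 4.0 (setting 4) untouched, and by force and height the output button went its full 6 mm or so and came back up; no verdict came back.

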